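Clear the timer off the jar and unscrew its tight cap

ROBOT

A 6-joint arm with a two-finger parallel gripper is mounted at the origin on a cart in front of the work surface, level with it; the furniture and walls round the work are solid. World frame = base frame: x ahead of the robot, y to its left, z up, the work surface at z = 0. Lengths are in mm, angles in rad, forces in N, time in s.
With the tool pointing down it reaches from about 275 to 1000 mm from the base axis. Payload 8.4 kg.
Tool frame: the origin (TCP) lies between the finger pads; the fingertips stand 22 mm ahead of it and the grasp point (between the pads) lies 3 mm ahead of it (r.nose_length is the z of the fingertips in the tool frame, in mm); z points along the fingers, y is the line along which they close (so a half turn about z gives the same grasp; the last joint's range is limited). The gripper opens to 85 mm and grips with 20 to 120 N. Pads are 22 mm wide; open, the fingers measure 114 mm over their backs; the gripper's body (76 mm by 85 mm) begins 54 mm behind the grasp point. The pads swing forward as they close: fully open they stand 13 mm farther back than shut.
Start: joints at [1.185, 0.353, 1.633, -0, 1.155, -0.002], TCP at [234.028, 579.533, 253.281] pointing down, gripper open.
Joint ranges: [-2.63, 2.63], [-0.92, 2.1], [0.06, 2.66], [-1.3, 4.44], [0, 2.69], [-3.02, 3.02]. Speed limits (rad/s): [2.22, 2.22, 2.79, 3.14, 3.14, 3.14].

INTERFACE

Orientations are given as [roll, pitch, yaw] about the fixed x, y, z axes, in that order (R = Rz(yaw) Ry(pitch) Rx(roll)).
In Python, from rig import r, cams gives the robot as it stands.
- The arm moves only by the shell command python3 -m handwheel 'ROWS' [FORCE]. ROWS is rows parted by semicolons, their numbers by spaces, 1 to 5 of them, each of 7 numbers: a rotation vector rx, ry, rz in rad, then dx, dy, dz in mm, then the opening from 0.0 (shut) to 1.0 (fully open); each row shifts and turns the commanded pose from where the row before left it, along the tool's axes as they then stand; what a row does not reach is not made up. A row lasts 1/12 s, in which the tool goes at most 41.7 mm and 0.125 rad, less where a joint would pass 70% of its speed; a pose out of reach is approached as far as the arm can. The fingers move at their own pace and stop on an object; FORCE is the grip in N (left out, the last holds). Time passes only in rows, so rows that do not move let the fingers close. It prints the time, the measured TCP pose, the force, the opening and the grip force at its end.
- r.sense(): the state, without advancing time (a new reading comes with each control period).
- cams.grab_frame(name): name is "scene" or "top" or "wrist"; returns the picture (400x640x3 uint8, red, green, blue); there is no depth.
- cams.camera_params(name): a dict with "fx", "fy", "cx", "cy" (pixels), "rvec" (rotation vector, rad) and "tvec" (3), from world to camera coordinates, as OpenCV has them. Camera axes: x right, y down, z forward; pixel columns grow to the right and rows downward; lengths in mm; the calibration is good to about 2 mm. A picture is of the moment at which its call begins: read the wrist's pose just before it. camera_params takes no time and is no camera call; for the wrist camera it gives the pose at the moment of the call.
- r.sign_off(): hands the job in; it is judged then, once.
The state is a dict: "clock": time; "qpos": joint angles; "qvel": joint speeds; "joint_efforts": joint torques, N m; "eef_pos": TCP position; "tcp_rot": TCP orientation; "contact_force": force on the tool from outside, world axes, zero at the start; "wrist_torque": the same for the moment, N m; "opening": opening from 0.0 (shut) to 1.0 (fully open); "grasp_force": force on a finger pad.
Only numpy, scipy, OpenCV 4.12 (cv2) and the standard library are available. Lean on these libraries where they do the work, as an engineer would, in place of code of your own. Each camera call takes 0.05 s, during which the arm holds its last target. There are 200 camera calls.

TASK

The kitchen timer has been left on top of the square storage jar: take it off and stand it upright on the worktop, well clear of the jar's holder. Then unscrew the tight metal cap anticlockwise, with the jar staying down in its holder, which keeps it from turning; as soon as the thread lets go, lift the cap straight up and finish while still holding it in the gripper, level, about 3 cm above the jar's mouth. Leave everything else where it is.

Things in the scene. Friction and masses are not known exactly. Their poses are not given: they have to be found in the camera images.
- jar_holder: Dark wooden jar holder fixed to the worktop, base plate 115x115x6 mm, with a square pocket 79 mm wide inside walls 9 mm thick; its floor is 6 mm and its rim 28 mm above the worktop. Origin: centre of the underside on the worktop, z up, walls along x and y. It stops the jar from turning but does not hold it down.
- jar: Square white stoneware jar, body 76x76x50 mm, about 0.75 kg, standing loose in the holder's pocket. Origin: centre of its underside (6 mm above the worktop in the holder), z up. A flat round shoulder ends at z = 53 mm; above it is a round neck 48 mm across with three sloping thread ridges (57 mm across). Lifting the cap before its thread is free lifts the jar too.
- jar_mouth (a point): Centre of the jar's mouth, the top of its neck, 70 mm above the jar's origin. In it sits a springy black rubber seal that pushes the tight cap up with about 10 N, less as the cap rises, and follows it 3.5 mm; it makes the cap stiff to turn (very roughly 0.5 N m).
- cap: Plain round metal twist cap with fine ribs, 65 mm across, 22 mm high, 60 g. Origin: centre of its open underside, z up. Screwed tight, its origin is 56 mm above the jar's (62 mm above the worktop), with its x along the jar's x. Three lugs inside its skirt sit under the jar's ridges.
- cap_top (a point): Centre of the cap's flat top, 22 mm above the cap's origin. Grip the cap across its sides from above; the jar's shoulder is 3 mm below its lower rim. Turned anticlockwise seen from above, it rises 2.5 mm and is free after about 55 degrees (0.96 rad); at about 105 degrees it meets a stop, so turn about 80 degrees, in one grasp. The free cap lifts straight off.
- timer: Round clockwork kitchen timer, white upper half on a black base, 61 mm across, 54 mm high with a flat bar grip on top (body itself 47 mm), 0.11 kg. Origin: centre of its underside, z up. It starts standing on the cap; it does not turn on itself. Grip it across the round body, 15 to 35 mm above its underside.
- espresso_cup: White espresso cup with a handle, 63x88x51 mm, bystander behind the work. Origin: centre of its underside.
- spoon_rest: Oval stoneware spoon rest, 93x203x20 mm (long along its y), bystander behind the work. Origin: centre of its underside.
- spice_jar: Spice jar with black cap, 41 mm across, 105 mm high, bystander behind right. Origin: centre of its underside. Also unlisted: a tall cabinet just right of the worktop (y below about -0.42, its front at about x = 0.33), close to where the gripper may start, and a wall cabinet 0.58 m above the back of the worktop (x above about 0.6): keep the arm clear of both.
- capsule: Coffee capsule, 37 mm across, 29 mm high, bystander in front right. Origin: centre of its underside.
- teaspoon: Steel teaspoon, 130x27x11 mm (long along its x), bystander lying behind the holder, roughly along the world's y. Origin: centre of its underside. Not listed: two fixed mills, 65 mm across and 206 mm high, at the right-hand end of the worktop (about x 0.43 and 0.52, y -0.36); between them and the holder the worktop is free.

How it is judged (in metres and radians):
On the way, in this order (a step that is already met when the one before it is completed fails the run):
1. the timer stands upright on the worktop, let go, clear of the jar (height (world z) of timer below 0.02 m and angle between timer's own z axis and vertical below 0.1 rad and horizontal distance between timer and jar above 0.11 m and linear speed of timer below 0.02 m/s and contact force between the fingers and timer below 0.1 N), for 0.2 s.
2. the cap has been turned about 45 degrees or more while still on the neck of the jar in its holder (angle between the x axis of cap and the x axis of jar, either way round above 0.78 rad and z of cap in the frame of jar below 0.067 m and z of jar in the frame of jar_holder below 0.012 m and angle between jar's own z axis and vertical below 0.1 rad and horizontal distance between jar and jar_holder below 0.01 m), for 0.05 s.
At the end, for the whole second after the job is handed in: The gripper holds the cap (over 1 N), still, level within 0.15 rad, its rim 7 to 65 mm above the jar's mouth, within 25 mm of its axis, not touching it; the jar is upright and down in its holder; the timer stands upright on the worktop, let go, its centre over 11 cm from the jar's (all of step 1 and z of jar in the frame of jar_holder below 0.012 m and angle between jar's own z axis and vertical below 0.1 rad and horizontal distance between jar and jar_holder below 0.01 m and z of cap in the frame of jar between 0.077 and 0.135 m and horizontal distance between cap and jar below 0.025 m and angle between cap's own z axis and vertical below 0.15 rad and contact force between the fingers and cap above 1 N and contact force between cap and jar below 0.2 N and linear speed of cap below 0.03 m/s); the arm keeps its last pose, push and grip.
It fails at once if the jar is lifted more than 10 mm in its holder (z of jar in the frame of jar_holder above 0.016 m).
It fails at once if the jar is tipped (angle between jar's own z axis and vertical above 0.2 rad).
It fails at once if the timer is tipped over (angle between timer's own z axis and vertical above 0.7 rad).
It fails at once if a bystander (cup, spoon rest, spice jar, capsule or teaspoon) is moved more than 3 cm (distance of any of espresso_cup, spoon_rest, spice_jar, capsule, teaspoon from where it was at the start of the episode above 0.03 m).
It also fails if it takes over 51 s, if anything falls off the work surface, if the arm or the gripper's body presses on something with over 40 N, if the wrist force passes 120 N, or if a joint passes its speed limit or range.

## Working session

There is one attempt and no reset: what is moved stays moved. The work goes in short steps, Python scripts to look and compute and a shell command to move; the robot and the scene stay as the last step left them, time stands still between calls to the robot, and variables do not carry over. Pictures are saved under pics/ and viewed, at most 10 in all, crops included, and the job is handed in when it is done.

```bash
mkdir -p pics; ls
python3 - <<'E'
from rig import r,cams
import cv2
s=r.sense(); print(s)
for n in("scene","top"):
    cv2.imwrite(f"pics/{n}0.png",cams.grab_frame(n)[:,:,::-1]); print(n,cams.camera_params(n))
E
```

```text
pics
{'clock': 0.0, 'qpos': array([ 1.18460523e+00,  3.53655004e-01,  1.63414200e+00,  1.04777255e-05,
        1.15518854e+00, -2.41407138e-03]), 'qvel': array([-0.00125477, -0.0013537 , -0.00017818, -0.00131767,  0.00051042,
        0.00103767]), 'joint_efforts': array([-4.80435236e-03, -6.05238318e+01, -3.42058361e+01, -2.95531117e-04,
        9.15739074e-03, -5.19711740e-07]), 'eef_pos': array([233.85291169, 579.11967565, 252.55401063]), 'tcp_rot': array([-3.14019980e+00, -1.29423583e-05,  2.75781138e+00]), 'contact_force': array([-0.4828307 ,  0.18364723,  0.88320482]), 'wrist_torque': array([-0.00917035, -0.0099187 ,  0.0096397 ]), 'grasp_force': 0.0, 'opening': 1.001724329494715}
scene {'fx': 468.75090190016357, 'fy': 468.75090190016357, 'cx': 314.6799531145915, 'cy': 202.811744059482, 'rvec': array([ 2.28734568, -0.91193368,  0.35243812]), 'tvec': array([-450.03651536,  324.10947447,  783.79559903])}
top {'fx': 448.09634215597754, 'fy': 448.09634215597754, 'cx': 322.68320055459986, 'cy': 200.08426440302907, 'rvec': array([ 2.17542999, -2.14848845,  0.13151827]), 'tvec': array([ -77.11766018,  586.31091696, 1116.03354206])}
```

View pics/scene0.png

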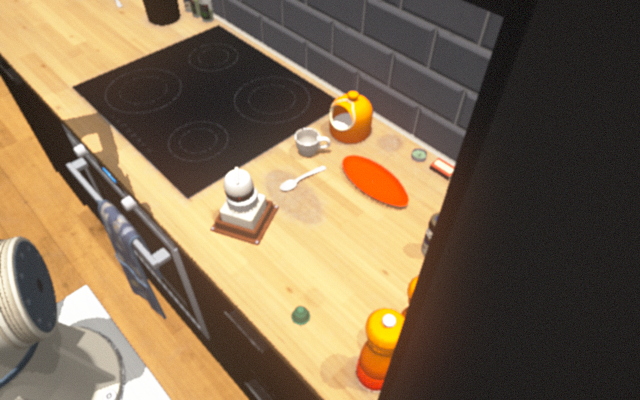

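View pics/top0.png

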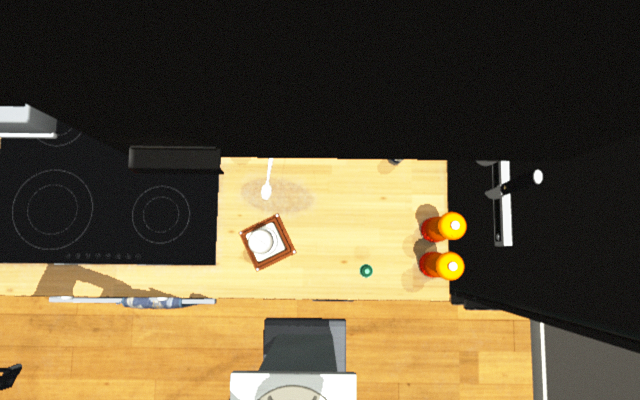

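Scene: the timer, about (239,185), stands on the capped white jar in its holder at (245,222). The teaspoon lies at (300,180) and the capsule at (300,315). Top: the holder is at about (268,242) and turned, the timer top at (261,241), the capsule at (366,270), the spoon at (267,185) and the mills at (440,245).

```bash
cat > h.py <<'E'
import numpy as np,cv2
from rig import r,cams
from scipy.spatial.transform import Rotation as Ro
def P(n):
    p=cams.camera_params(n);R=cv2.Rodrigues(np.array(p["rvec"]))[0];t=np.array(p["tvec"])
    return p,R,t
def ray(c,u,v):
    p,R,t=c; d=R.T@np.array([(u-p["cx"])/p["fx"],(v-p["cy"])/p["fy"],1]); return -R.T@t,d/np.linalg.norm(d)
def plane(c,u,v,z):
    o,d=ray(c,u,v); return o+d*(z-o[2])/d[2]
def proj(c,X):
    p,R,t=c; q=R@np.array(X,float)+t; return p["fx"]*q[0]/q[2]+p["cx"],p["fy"]*q[1]/q[2]+p["cy"]
def meet(rays):
    A=np.zeros((3,3));b=np.zeros(3)
    for o,d in rays:
        M=np.eye(3)-np.outer(d,d);A+=M;b+=M@o
    X=np.linalg.solve(A,b); return X,[np.linalg.norm((np.eye(3)-np.outer(d,d))@(X-o)) for o,d in rays]
def Rtool():
    e=r.sense(); return np.array(e["eef_pos"]),Ro.from_euler("xyz",e["tcp_rot"]).as_matrix()
E
python3 - <<'E'
from h import *
c=P("top");im=cv2.imread("pics/top0.png")
hsv=cv2.cvtColor(im,cv2.COLOR_BGR2HSV)
m=np.zeros(im.shape[:2],np.uint8);roi=(slice(205,280),slice(230,305))
m[roi]=(((hsv[...,2]<150)&(hsv[...,1]>120))[roi]*255)
k=cv2.findContours(m,0,2)[0];k=max(k,key=cv2.contourArea)
rc=cv2.minAreaRect(k);print(rc)
pts=np.array([plane(c,*q,15) for q in cv2.boxPoints(rc)]);print(pts.round(),pts.mean(0),[np.linalg.norm(pts[i]-pts[i-1]) for i in range(4)])
e=pts[1]-pts[0];print("edge angle",np.degrees(np.arctan2(e[1],e[0])))
s=P("scene")
print("timer top",meet([ray(c,261,240),ray(s,237,172)]))
print("capsule",plane(c,366,270,25),"spoon bowl",plane(c,266,192,5))
print("timer guess px",proj(s,[*pts.mean(0)[:2],138]),proj(c,[*pts.mean(0)[:2],138]))
print(Rtool())
w=P("wrist");print(w[0]);print("wrist cam in tool",Rtool()[1].T@(-w[1].T@w[2]-Rtool()[0]),"axes",(w[1]@Rtool()[1]).round(3))
E
```

```text
((271.3534851074219, 229.4939727783203), (50.695159912109375, 25.89990234375), 22.01128387451172)
[[504. 135.  15.]
 [567. 112.  15.]
 [519. -11.  15.]
 [456.  13.  15.]] [511.30155421  62.32324354  15.        ] [np.float64(131.50023564501117), np.float64(66.92691680369464), np.float64(132.34724105961897), np.float64(66.61370180234283)]
edge angle -20.284603236715444
timer top (array([478.80284015,  71.16979053, 149.12019472]), [np.float64(1.4170972700143165), np.float64(1.4170972700143416)])
capsule [ 410.66863821 -182.22604994   25.        ] spoon bowl [610.36018412  79.99894463   5.        ]
timer guess px (np.float64(253.96718206177263), np.float64(170.23112841700694)) (np.float64(265.49127093228986), np.float64(226.62910777333173))
(array([233.89254082, 579.14727534, 252.64341252]), array([[-9.27227348e-01,  3.74498611e-01, -4.84388337e-04],
       [ 3.74498924e-01,  9.27226611e-01, -1.16931230e-03],
       [ 1.12319226e-05, -1.26562126e-03, -9.99999199e-01]]))
{'fx': 346.5137526157609, 'fy': 346.5137526157609, 'cx': 316.6644762305925, 'cy': 195.36591560608187, 'rvec': array([-2.4072957 , -1.62401553, -0.22445348]), 'tvec': array([-625.03205004,  -35.95964712,  378.66735283])}
wrist cam in tool [  68.51546889    0.6188171  -120.9451007 ] axes [[-0.     1.    -0.   ]
 [-0.962 -0.    -0.272]
 [-0.272  0.     0.962]]
```

```bash
A='0 0 0 -27.8 -25.3 -2.7 1'
python3 -m handwheel '0 0 0 -27.8 -25.3 -2.7 1;0 0 0 -27.8 -25.3 -2.7 1;0 0 0 -27.8 -25.3 -2.7 1;0 0 0 -27.8 -25.3 -2.7 1;0 0 0 -27.8 -25.3 -2.7 1'
python3 -m handwheel '0 0 0 -27.8 -25.3 -2.7 1;0 0 0 -27.8 -25.3 -2.7 1;0 0 0 -27.8 -25.3 -2.7 1;0 0 0 -27.8 -25.3 -2.7 1;0 0 0 -27.8 -25.3 -2.7 1'
python3 -m handwheel '0 0 0 -27.8 -25.3 -2.7 1;0 0 0 -27.8 -25.3 -2.7 1;0 0 0 -27.8 -25.3 -2.7 1;0 0 0 -27.8 -25.3 -2.7 1;0 0 0 -27.8 -25.3 -2.7 1'
python3 -m handwheel '0 0 0 0 0 0 1;0 0 0 0 0 0 1'
python3 - <<'E'
from h import *
print(r.nose_length,r.sense()["qpos"])
cv2.imwrite("pics/w1.png",cams.grab_frame("wrist")[:,:,::-1]);c=P("wrist")
np.save("w1.npy",np.r_[c[0]["rvec"],c[0]["tvec"]])
E
```

```text
clock: 0.52
eef_pos: [315.7, 408.4, 266.5]
tcp_rot: [-3.141, -0.0, 2.758]
contact_force: [0.6, 0.8, -0.0]
opening: 1.002
grasp_force: 0.0
clock: 0.93
eef_pos: [397.3, 239.0, 280.3]
tcp_rot: [-3.141, -0.0, 2.758]
contact_force: [2.4, -0.2, -1.4]
opening: 1.0
grasp_force: 0.0
clock: 1.35
eef_pos: [478.8, 69.6, 293.9]
tcp_rot: [-3.142, -0.0, 2.758]
contact_force: [0.9, 0.6, 0.8]
opening: 1.003
grasp_force: 0.0
clock: 1.52
eef_pos: [479.0, 69.8, 293.6]
tcp_rot: [-3.141, -0.0, 2.754]
contact_force: [-0.1, 0.1, 0.0]
opening: 1.004
grasp_force: 0.0
22.0 [ 1.41586015e-01  9.02074164e-02  1.87851772e+00  3.31904977e-05
  1.17319863e+00 -1.04160757e+00]
```

View pics/w1.png

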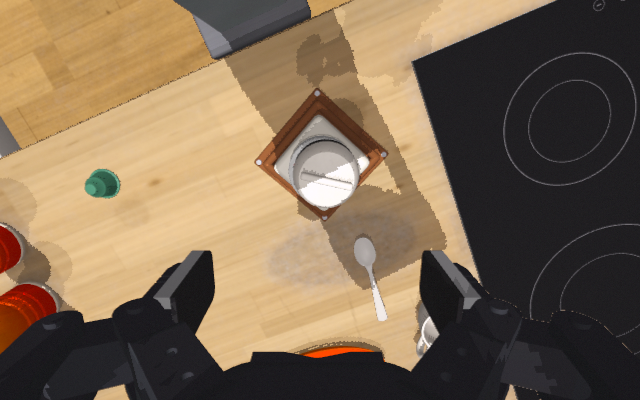

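The wrist picture shows the timer's white disc at about (326,174), r≈34. The holder's corner dots are at (318,93), (258,162), (385,154) and (324,218). I'll shift sideways for a second view.

```bash
python3 -m handwheel '0 0 0 0 -30 0 1;0 0 0 0 -30 0 1;0 0 0 0 0 0 1;0 0 0 0 0 0 1'|tail -4
cat > m.py <<'E'
from h import *
c2=P("wrist");im2=np.ascontiguousarray(cams.grab_frame("wrist")[:,:,::-1]);cv2.imwrite("pics/w2.png",im2)
im1=cv2.imread("pics/w1.png");a=np.load("w1.npy")
c1=(c2[0],cv2.Rodrigues(a[:3])[0],a[3:])
def dot(im,u,v):
    u,v=int(round(u)),int(round(v));g=im[v-9:v+10,u-9:u+10].astype(float)
    w=g.min(2)-0.6*g.max(2); w=np.clip(w-0.5*w.max(),0,None)   # grey bright = screw
    yy,xx=np.mgrid[-9:10,-9:10];return u+(w*xx).sum()/w.sum(),v+(w*yy).sum()/w.sum()
Q=[]
for q in((318,93),(258,162),(385,154),(324,218)):
    p1=dot(im1,*q);p2=dot(im2,*proj(c2,plane(c1,*p1,24)));X,e=meet([ray(c1,*p1),ray(c2,*p2)]);Q.append(X);print(np.round(p1,1),np.round(p2,1),X.round(1),np.round(e,1))
Q=np.array(Q);print("holder",Q.mean(0),"sides",[np.linalg.norm(Q[i]-Q[j]) for i,j in((0,1),(1,3),(3,2),(2,0))])
def circ(im,u,v):
    u,v=int(u),int(v);s=4;g=cv2.resize(cv2.cvtColor(im[v-55:v+55,u-55:u+55],6),None,fx=s,fy=s,interpolation=2)
    h=cv2.HoughCircles(cv2.GaussianBlur(g,(0,0),3),cv2.HOUGH_GRADIENT_ALT,1.5,20,param1=150,param2=.6,minRadius=100,maxRadius=190)
    h=h[0] if h is not None else [];return [(x/s+u-55,y/s+v-55,rr/s) for x,y,rr in h]
h1=circ(im1,326,174);p=proj(c2,plane(c1,326,174,130));h2=circ(im2,*p);print("pred",p);print(np.round(h1,1),np.round(h2,1))
def crop(im,u,v):u,v=int(u),int(v);return cv2.resize(im[v-60:v+60,u-60:u+60],(400,400),interpolation=2)
cv2.imwrite("pics/c12.png",np.hstack([crop(im1,326,174),crop(im2,*p)]))
E
python3 m.py
```

```text
tcp_rot: [3.141, -0.001, 2.757]
contact_force: [0.6, 0.3, -0.5]
opening: 0.998
grasp_force: 0.0
[316.8  92.9] [368.7  94.8] [411.1  99.2   2.2] [0.6 0.6]
[258.4 161.9] [307.4 163.4] [4.587e+02 3.700e+00 1.000e-01] [0.6 0.6]
[383.1 154.1] [432.7 155.9] [505.8 146.1   3.8] [0.6 0.6]
[324.1 214.4] [375.5 209.4] [533.9  57.9  40.4] [3.3 3.3]
holder [477.38489021  76.70551075  11.62463228] sides [np.float64(106.7237075005955), np.float64(101.09908360591061), np.float64(99.5338827736305), np.float64(105.64047719546167)]
pred (np.float64(396.65490842045904), np.float64(175.0201714778658))
[] [[388.6 175.9  35.3]]
```

View pics/c12.png

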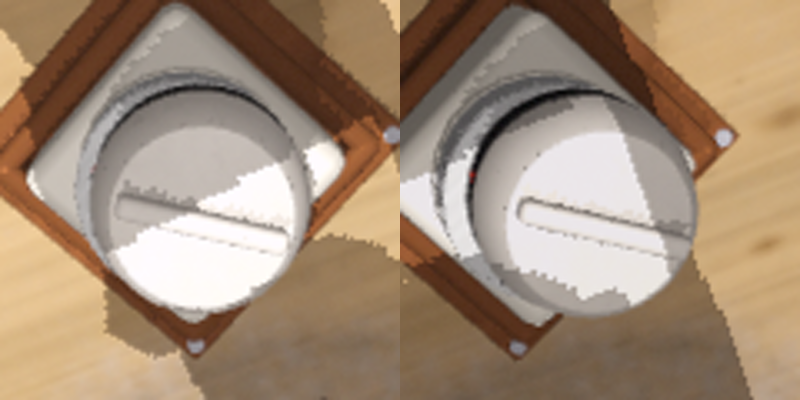

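Both crops are 3.33x enlarged, with origins at (266,114) and (336,115). They show the bar grip from (301,175.5) to (352.4,186) in view 1 and (371,178) to (423,188.5) in view 2. The body circles are centred at about (325.7,174.9) and (391,176.8), and the fourth screw is at (324.8,217.8) and (371.4,219.1).

Run:
```python
from h import *
c2=P("wrist");a=np.load("w1.npy");c1=(c2[0],cv2.Rodrigues(a[:3])[0],a[3:])
t=lambda p,q:print(*(np.round(k,1) for k in meet([ray(c1,*p),ray(c2,*q)])))
t((300.8,175.5),(371.1,178));t((352.4,186),(423,188.5));t((326.6,180.7),(397,183.2));t((325.7,174.9),(390,176.4));t((324.8,217.8),(371.4,219.1))
for z in(117,125):print(z,plane(c1,325.7,174.9,z).round(1),plane(c2,390,176.4,z).round(1))
D=[((316.8,92.9),(368.7,94.8)),((258.4,161.9),(307.4,163.4)),((383.1,154.1),(432.7,155.9)),((324.8,217.8),(371.4,219.1))]
K=np.array([(plane(c1,*p,6)+plane(c2,*q,6))/2 for p,q in D]);print(K.round(1),K.mean(0))
for i,j in((0,1),(1,3),(3,2),(2,0)):
    e=K[j]-K[i];print(np.linalg.norm(e),np.degrees(np.arctan2(e[1],e[0])))
print(Rtool()[0],r.sense()["clock"])
```

```text
[468.8  61.3 132.9] [0.8 0.8]
[492.3  97.9 137. ] [0.8 0.8]
[480.6  79.7 134.7] [0.8 0.8]
[481.5  79.3 106.5] [0.4 0.4]
[553.6  52.1   5.8] [0.6 0.6]
117 [478.8  80.1 117. ] [478.8  77.9 117. ]
125 [477.1  80.6 125. ] [476.5  77.  125. ]
[[411.4  99.2   6. ]
 [458.3   4.9   6. ]
 [505.5 146.    6. ]
 [553.5  52.1   6. ]] [482.18834396  75.56430779   6.        ]
105.28462442358966 -63.59600454407828
106.33427700153521 26.381772072335508
105.430106072979 117.07103185181639
105.10692624665023 -153.54307732600628
[455.79464815  16.80351827 293.75261641] 1.95
```

```bash
python3 -m handwheel '0 0 0 0.4 33.3 0 1;0 0 0 0.4 33.3 0 1;0 0 0 0 0 30 1;0 0 0 0 0 35 1;0 0 0 0 0 35 1'|sed -n '1,4p'
python3 -m handwheel '0 0 0 0 0 35 1;0 0 0 0 0 25 1;0 0 0 0 0 12 1;0 0 0 0 0 8 1;0 0 0 0 0 0 1'
```

```text
clock: 2.37
eef_pos: [481.0, 80.4, 193.1]
tcp_rot: [3.14, 0.002, 2.761]
contact_force: [1.5, -0.7, -1.3]
clock: 2.78
eef_pos: [479.5, 79.0, 112.3]
tcp_rot: [-3.14, -0.002, 2.759]
contact_force: [-0.7, -0.2, 0.2]
opening: 1.001
grasp_force: 0.0
```

```bash
python3 -m handwheel '0 0 0 0 0 0 0.6;0 0 0 0 0 0 0.6;0 0 0 0 0 0 0.6;0 0 0 0 0 0 0.6;0 0 0 0 0 0 0.6' 25
python3 -m handwheel '0 0 0 0 0 0 0.5;0 0 0 0 0 0 0.5;0 0 0 0 0 0 0.5;0 0 0 0 0 0 0.5' 25
```

```text
clock: 3.2
eef_pos: [481.2, 78.3, 115.0]
tcp_rot: [3.14, 0.002, 2.757]
contact_force: [-1.3, 3.4, 6.6]
opening: 0.686
grasp_force: 26.0
clock: 3.53
eef_pos: [481.2, 78.3, 115.0]
tcp_rot: [3.14, 0.002, 2.757]
contact_force: [-1.0, 3.3, 7.0]
opening: 0.685
grasp_force: 26.0
```

```bash
python3 -m handwheel '0 0 0 0 0 -5 0.5;0 0 0 0 0 -10 0.5;0 0 0 0 0 -20 0.5;0 0 0 0 0 -20 0.5;0 0 0 0 0 0 0.5'
python3 -m handwheel '0 0 0 -14.3 -30.5 0 0.5;0 0 0 -14.3 -30.5 0 0.5;0 0 0 -14.3 -30.5 0 0.5;0 0 0 -14.3 -30.5 0 0.5;0 0 0 -14.3 -30.5 0 0.5'
python3 - <<'E'
from h import *
cv2.imwrite("pics/s2.png",cams.grab_frame("scene")[100:350,150:450,::-1].repeat(2,0).repeat(2,1))
E
```

```text
clock: 3.95
eef_pos: [482.4, 78.1, 172.7]
tcp_rot: [3.139, 0.005, 2.758]
contact_force: [1.0, 0.8, -1.6]
opening: 0.681
grasp_force: 27.3
clock: 4.37
eef_pos: [489.1, -91.9, 168.9]
tcp_rot: [-3.141, 0.0, 2.758]
contact_force: [0.2, 0.1, -1.0]
opening: 0.686
grasp_force: 27.4
```

View pics/s2.png

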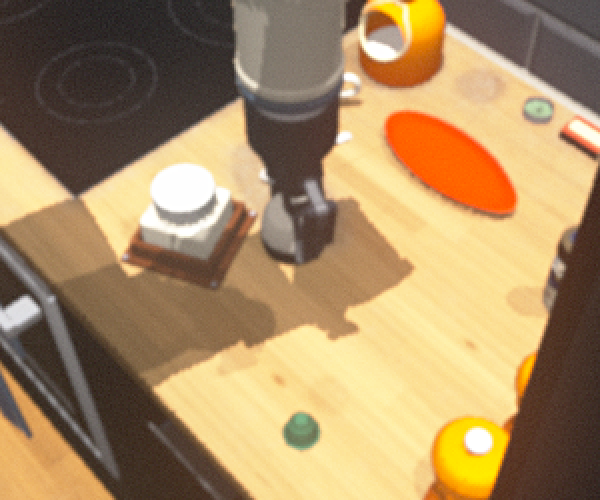

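The timer is in the gripper at crop (290,235), the cap is bare at (185,195), and the worktop below is free. I'll lower it.

```bash
python3 -m handwheel '0 0 0 0 0 30 0.5;0 0 0 0 0 40 0.5;0 0 0 0 0 35 0.5;0 0 0 0 0 20 0.5;0 0 0 0 0 5 0.5'
python3 -m handwheel '0 0 0 0 0 3 0.5;0 0 0 0 0 2 0.5;0 0 0 0 0 0 0.5;0 0 0 0 0 0 0.5'
```

```text
clock: 4.83
eef_pos: [486.9, -90.0, 35.6]
tcp_rot: [-3.14, -0.006, 2.758]
contact_force: [-0.9, -0.1, -0.9]
opening: 0.684
grasp_force: 27.5
clock: 5.17
eef_pos: [490.5, -90.4, 35.1]
tcp_rot: [3.141, 0.002, 2.758]
contact_force: [0.5, 0.5, -1.3]
opening: 0.682
grasp_force: 27.5
```

```bash
python3 -m handwheel '0 0 0 0 0 2 0.5;0 0 0 0 0 0 0.5;0 0 0 0 0 0 0.5' | grep -E 'eef|con'
python3 -m handwheel '0 0 0 0 0 2 0.5;0 0 0 0 0 0 0.5;0 0 0 0 0 0 0.5' | grep -E 'eef|con'
```

```text
eef_pos: [489.8, -90.3, 32.3]
contact_force: [-0.1, 0.6, -0.9]
eef_pos: [489.9, -90.3, 30.7]
contact_force: [-3.2, 0.5, 13.8]
```

```bash
python3 -m handwheel '0 0 0 0 0 -0.5 0.75;0 0 0 0 0 0 0.85;0 0 0 0 0 0 1;0 0 0 0 0 0 1;0 0 0 0 0 0 1'
python3 -m handwheel '0 0 0 0 0 -10 1;0 0 0 0 0 -25 1;0 0 0 0 0 -40 1;0 0 0 0 0 -40 1;0 0 0 0 0 -40 1'
python3 -m handwheel '0 0 0 0 0 -40 1;0 0 0 0 0 -40 1;0 0 0 0 0 -30 1;0 0 0 0 0 0 1;0 0 0 0 0 0 1'
```

```text
clock: 6.08
eef_pos: [489.4, -90.2, 30.2]
tcp_rot: [-3.142, -0.0, 2.758]
contact_force: [-0.5, -0.5, -0.4]
opening: 1.0
grasp_force: 0.0
clock: 6.5
eef_pos: [488.8, -90.1, 187.4]
tcp_rot: [-3.141, -0.001, 2.758]
contact_force: [0.5, -1.0, 0.1]
opening: 0.996
grasp_force: 0.0
clock: 6.92
eef_pos: [490.2, -90.4, 297.7]
tcp_rot: [3.141, 0.004, 2.758]
contact_force: [0.1, 0.7, -0.7]
opening: 1.003
grasp_force: 0.0
```

```bash
python3 -m handwheel '0 0 0 13.9 30.2 0 1;0 0 0 13.9 30.2 0 1;0 0 0 13.9 30.2 0 1;0 0 0 0 0 0 1;0 0 0 0 0 0 1' | grep eef
cat > v.py <<'E'
import sys
from h import *
n=sys.argv[1];c=P("wrist");im=np.ascontiguousarray(cams.grab_frame("wrist")[:,:,::-1]);cv2.imwrite(f"pics/{n}.png",im);np.save(n+".npy",np.r_[c[0]["rvec"],c[0]["tvec"]])
E
python3 v.py v1
python3 -m handwheel '0 0 0 13.9 30.2 0 1;0 0 0 13.9 30.2 0 1;0 0 0 0 0 0 1;0 0 0 0 0 0 1'| grep eef
python3 v.py v2
python3 - <<'E'
from h import *
O=[]
for n in("v1","v2"):
    im=cv2.imread(f"pics/{n}.png");a=np.load(n+".npy");c=(P("wrist")[0],cv2.Rodrigues(a[:3])[0],a[3:])
    u,v=map(int,proj(c,[482,76,84]));u0,v0=max(u-60,0),max(v-60,0);print(n,u0,v0)
    k=cv2.resize(im[v0:v0+120,u0:u0+120],(400,400),interpolation=2);O.append(k)
cv2.imwrite("pics/v12.png",np.hstack(O))
E
```

```text
eef_pos: [483.7, 10.6, 293.9]
eef_pos: [481.4, 75.7, 294.6]
v1 319 84
v2 256 110
```

View pics/v12.png

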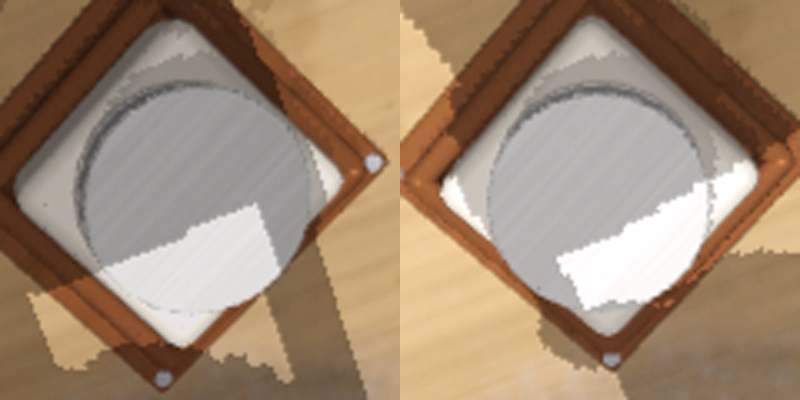

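The cap's top disc is at crop (197,199.5) in view 1 and (197.5,201) in view 2, r≈112. That gives pixels (378.1,143.9) and (315.3,170.3).

Run:
```python
from h import *
cs=[]
for n in("v1","v2"):
    a=np.load(n+".npy");cs.append((P("wrist")[0],cv2.Rodrigues(a[:3])[0],a[3:]))
p=((378.1,143.9),(315.3,170.3))
print(meet([ray(c,*q) for c,q in zip(cs,p)]),[plane(c,*q,84).round(1) for c,q in zip(cs,p)])
print(Rtool()[0],r.sense()["qpos"],r.sense()["tcp_rot"],r.sense()["clock"])
```

```text
(array([481.00940557,  75.07739692,  84.46309545]), [np.float64(0.20680616091612616), np.float64(0.2068061609161275)]) [array([481.3,  75.1,  84. ]), array([480.9,  75. ,  84. ])]
[481.42897329  75.00587973 294.69225275] [ 1.51888132e-01  9.49494820e-02  1.87071577e+00 -6.75844582e-04
  1.17712052e+00 -1.03532820e+00] [-3.14044731e+00 -7.07882801e-04  2.75827187e+00] 7.7667
```

```bash
python3 -m handwheel '0 0 0 0 0 40 1;0 0 0 0 0 40 1;0 0 0 0 0 40 1;0 0 0 0 0 40 1;0 0 0 0 0 25 1' | grep -E 'eef|con'
python3 -m handwheel '0 0 0 0 0 15 1;0 0 0 0 0 8 1;0 0 0 0 0 3 1;0 0 0 0 0 0 1;0 0 0 0 0 0 1'
python3 - <<'E'
from h import *
cv2.imwrite("pics/w3.png",cams.grab_frame("wrist")[:,:,::-1])
E
```

```text
eef_pos: [479.8, 73.7, 106.9]
contact_force: [-1.2, 0.1, -0.4]
clock: 8.6
eef_pos: [482.4, 75.3, 85.1]
tcp_rot: [3.141, 0.001, 2.757]
contact_force: [0.4, 0.1, -0.6]
opening: 1.004
grasp_force: 0.0
```

View pics/w3.png

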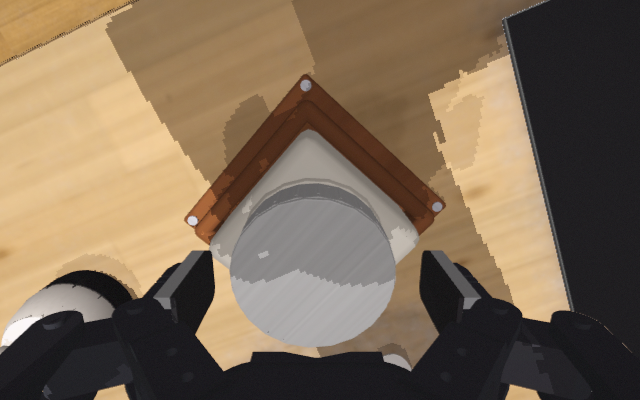

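The open pads (inner edges at columns 213 and 421) straddle the cap (231 to 395) evenly. Scaling by their gap puts the tips about 10 mm ahead of the TCP while open, so I can go about 7 mm lower before closing.

```bash
python3 -m handwheel '0 0 0 0 0 7 1;0 0 0 0 0 0 0.9;0 0 0 0 0 0 0.8;0 0 0 0 0 0 0.7;0 0 0 0 0 0 0.6' 90
python3 -m handwheel '0 0 0 0 0 0 0.5;0 0 0 0 0 0 0.5;0 0 0 0 0 0 0.5;0 0 0 0 0 0 0.5' 90
```

```text
clock: 9.07
eef_pos: [481.3, 75.4, 77.9]
tcp_rot: [-3.141, -0.0, 2.758]
contact_force: [-3.9, -3.8, 9.2]
opening: 0.743
grasp_force: 95.4
clock: 9.4
eef_pos: [481.3, 75.4, 78.0]
tcp_rot: [-3.141, -0.0, 2.759]
contact_force: [-2.9, -4.0, 10.2]
opening: 0.74
grasp_force: 95.5
```

```bash
python3 -m handwheel '0 0 -0.08 0 0 0 0.5;0 0 -0.08 0 0 -0.2 0.5;0 0 -0.08 0 0 -0.2 0.5;0 0 -0.08 0 0 -0.2 0.5;0 0 -0.08 0 0 -0.2 0.5'
python3 -c "
from h import *;s=r.sense();print(s['wrist_torque'],s['qpos'][5])"
```

```text
clock: 9.82
eef_pos: [481.4, 75.6, 78.8]
tcp_rot: [-3.141, -0.0, -3.121]
contact_force: [-3.0, -2.2, 9.8]
opening: 0.741
grasp_force: 95.6
[-0.55692629  0.53529377 -0.1632903 ] -1.437869235906385
```

```bash
python3 -m handwheel '0 0 -0.08 0 0 -0.2 0.5;0 0 -0.08 0 0 -0.2 0.5;0 0 -0.08 0 0 -0.2 0.5;0 0 -0.08 0 0 -0.2 0.5;0 0 -0.08 0 0 -0.2 0.5'
python3 -m handwheel '0 0 -0.08 0 0 -0.2 0.5;0 0 -0.08 0 0 -0.2 0.5;0 0 -0.08 0 0 -0.1 0.5;0 0 0 0 0 0 0.5;0 0 0 0 0 0 0.5'
python3 -c "
from h import *;s=r.sense();print(s['wrist_torque'],s['qpos'][5])"
```

```text
clock: 10.23
eef_pos: [481.5, 75.7, 79.7]
tcp_rot: [-3.141, -0.0, -2.721]
contact_force: [-4.2, -1.2, 7.3]
opening: 0.737
grasp_force: 96.1
clock: 10.65
eef_pos: [481.7, 75.7, 80.2]
tcp_rot: [-3.141, 0.0, -2.484]
contact_force: [-2.1, -0.7, 5.4]
opening: 0.739
grasp_force: 96.4
[-0.37172707  0.20605421  0.07021839] -2.0746207833634225
```

```bash
python3 -m handwheel '0 0 -0.09 0 0 0 0.5;0 0 -0.09 0 0 0 0.5;0 0 -0.09 0 0 0 0.5;0 0 -0.09 0 0 0 0.5;0 0 0 0 0 0 0.5'
python3 -c "
from h import *;s=r.sense();print(s['wrist_torque'],s['qpos'][5])"
python3 -m handwheel '0 0 0 0 0 -1 0.5;0 0 0 0 0 -1 0.5;0 0 0 0 0 0 0.5;0 0 0 0 0 0 0.5'
python3 - <<'E'
from h import *
a=cams.grab_frame("wrist")[130:350,210:410,::-1]
s=cams.grab_frame("scene")[140:260,170:300,::-1]
cv2.imwrite("pics/t1.png",np.hstack([cv2.resize(a,(400,440)),cv2.resize(s,(400,440))]))
E
```

```text
clock: 11.07
eef_pos: [481.5, 75.7, 80.1]
tcp_rot: [-3.141, -0.0, -2.119]
contact_force: [-1.2, -3.0, 6.8]
opening: 0.738
grasp_force: 96.5
[-0.40807439  0.20309936  0.04643038] -2.439720210003669
clock: 11.4
eef_pos: [481.5, 75.7, 81.7]
tcp_rot: [-3.142, -0.0, -2.125]
contact_force: [-1.5, -2.2, 3.5]
opening: 0.736
grasp_force: 99.0
```

View pics/t1.png

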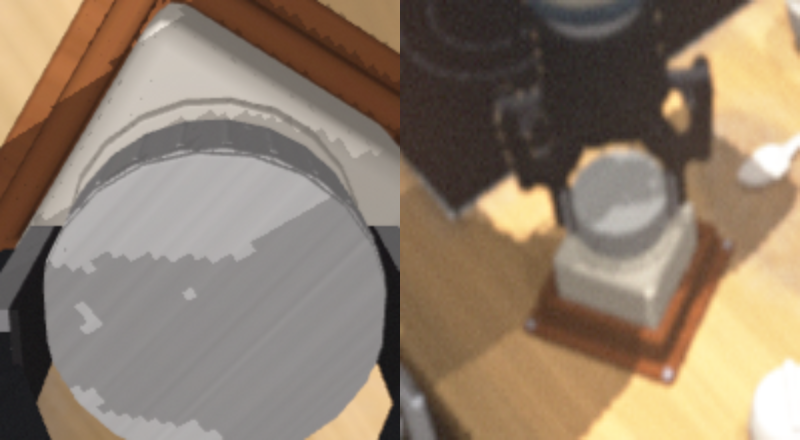

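The ribbed cap's brush lines keep the same direction in the wrist image (left), so the cap turned with the gripper. The jar sits down in its holder (right). I'll lift carefully.

```bash
python3 -m handwheel '0 0 0 0 0 -1 0.5;0 0 0 0 0 -1 0.5;0 0 0 0 0 0 0.5'|grep -E 'eef|con'
python3 -m handwheel '0 0 0 0 0 -1 0.5;0 0 0 0 0 -1 0.5;0 0 0 0 0 0 0.5'|grep -E 'eef|con'
python3 -m handwheel '0 0 0 0 0 -1 0.5;0 0 0 0 0 -1 0.5;0 0 0 0 0 0 0.5'|grep -E 'eef|con'
```

```text
eef_pos: [481.4, 75.7, 83.5]
contact_force: [-1.0, -2.8, -1.3]
eef_pos: [481.5, 75.8, 85.6]
contact_force: [-1.6, -1.4, -1.2]
eef_pos: [481.5, 75.8, 87.8]
contact_force: [-2.1, -2.0, 0.2]
```

```bash
python3 -m handwheel '0 0 0 0 0 -4 0.5;0 0 0 0 0 -6 0.5;0 0 0 0 0 -8 0.5;0 0 0 0 0 -9 0.5;0 0 0 0 0 -6 0.5'|grep -E 'eef|con|rot'
python3 -m handwheel '0 0 0 0 0 0 0.5;0 0 0 0 0 0 0.5;0 0 0 0 0 0 0.5;0 0 0 0 0 0 0.5;0 0 0 0 0 0 0.5'
python3 - <<'E'
from h import *
s=cams.grab_frame("scene")[120:300,160:360,::-1];cv2.imwrite("pics/f.png",cv2.resize(s,(600,540)))
E
```

```text
eef_pos: [482.4, 76.0, 122.2]
tcp_rot: [-3.14, 0.001, -2.125]
contact_force: [0.3, -0.4, -1.1]
clock: 13.08
eef_pos: [481.4, 75.7, 120.2]
tcp_rot: [3.141, -0.0, -2.125]
contact_force: [-0.3, 0.5, -0.8]
opening: 0.738
grasp_force: 98.5
```

View pics/f.png

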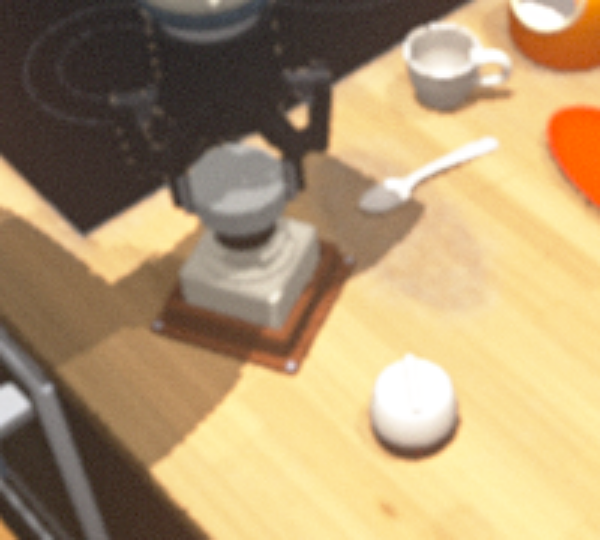

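The cap is held at (238,185), clear of the neck and seal at (245,235). The jar is down in its holder, and the timer stands upright at (413,405). I'm handing in.

```bash
python3 -c "
from rig import r;print(r.sign_off())"
```

```text
the job is handed in; nothing more can be done
None
```

I handed the job in at about 13 s; the sign-off returned no verdict. The last scene picture shows the timer upright on the worktop about 165 mm from the jar, the jar down in its holder, and the cap held level about 3 cm above the mouth.

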